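# Hang the bail tin on the spring balance

## Robot

A 7-joint arm with a two-finger parallel gripper is mounted at the origin on the work surface. World frame = base frame: x ahead of the robot, y to its left, z up, the work surface at z = 0. Lengths are in m, angles in degrees, forces in N, time in s.
With the tool pointing down it reaches from about 0.4 to 0.9 m from the base axis. Payload 5.6 kg.
Tool frame: the origin (TCP) lies between the finger pads; the fingertips stand 17 mm ahead of it and the grasp point (between the pads) lies 2 mm behind it; z points along the fingers, y is the line along which they close (so a half turn about z gives the same grasp; the last joint's range is limited). The gripper opens to 92 mm and grips with 3 to 60 N. Pads are 20 mm wide; open, the fingers measure 128 mm over their backs; the gripper's body (75 mm by 189 mm) begins 69 mm behind the grasp point.
Start: joints at [72.995, 26.786, -0.665, 91.828, 0.344, 61.387, -3.226], TCP at [0.163, -0.629, 0.232] pointing down, gripper open.
Joint ranges: [-144.91, 144.91], [-17.63, 115.5], [-89.93, 88.59], [15.96, 139.68], [-74.01, 254.01], [8.47, 105.57], [-167.45, 167.45]. Speed limits (degrees/s): [147.25, 147.25, 180, 180, 180, 180, 180].

## Interface

Orientations are given as a 3x3 rotation matrix whose columns are the frame's x, y, z axes.
In Python, from rig import ctrl gives the robot as it stands.
- The arm moves only by the shell command python3 -m pendant 'ROWS' [FORCE]. ROWS is JSON, a list that holds one entry, the list of rows, each a list of 7 numbers: the shift along the world's x, y, z scaled (see below), then the turn, a rotation vector about the world's x, y, z scaled (see below), then the opening, from -1 (shut) to 1 (fully open). In form: [[[x, y, z, rx, ry, rz, claw], ...]]. A call has 1 to 5 rows; each row is the pose to reach, as a shift and turn from the pose commanded when the call began; what a row does not reach only later rows make up. The controller multiplies each number of a shift by 120 mm and each number of a turn by 90 degrees. A row lasts 1/8 s, in which the tool goes at most 62.5 mm and 10.7 degrees, less where a joint would pass 70% of its speed; a pose out of reach is approached as far as the arm can. A call with a number of a shift or a turn outside -1 to 1 is refused whole. A call with a gripper value outside its range is refused whole. The fingers move at their own pace and stop on an object; FORCE is the grip in N (left out, the last holds). Time passes only in rows, so rows that repeat a pose let the fingers close. It gives the time, the measured TCP pose, the force, the opening and the grip force at its end, in the units of the state.
- ctrl.sense(): the state, without advancing time (a new reading comes with each control period).
- ctrl.get_image(name): name is "scene" or "top" or "wrist"; returns a dict with "image" (420x560x3 uint8, blue, green, red), "fx", "fy", "cx", "cy" (pixels), "camera_from_world" (4x4, takes a point from world to camera coordinates); the wrist camera has in their place "hand_eye" (4x4, takes a point from camera to tool coordinates, whose origin is the TCP and whose axes are the flange's). Camera axes: x right, y up, looking along -z (the intrinsics and any distortion apply to the point x, -y, -z); pixel columns grow to the right and rows downward; lengths in m; the calibration is good to about 2 mm. A picture is of the moment at which its call begins: read the wrist's pose just before it. There is no depth.
- ctrl.finish_job(): hands the job in; it is judged then, once.
The state is a dict: "time_s": time; "joint_pos": joint angles; "dq": joint speeds; "tau": joint torques, N m; "ee_pos": TCP position; "tcp_rot": TCP orientation; "contact_force": force on the tool from outside, world axes, zero at the start; "wrist_torque": the same for the moment, N m; "finger_gap": opening from 0.0 (shut) to 1.0 (fully open); "finger_force": force on a finger pad.
Only numpy, scipy, OpenCV 4.12 (cv2) and the standard library are available. Lean on these libraries where they do the work, as an engineer would, in place of code of your own. Each camera call takes 0.05 s, during which the arm holds its last target. There are 200 camera calls.

## Task

Weigh the tin: raise its flat-lying wire bail upright while the tin still stands on the bench, then carry the tin by the bail and hook the bail over both prongs of the spring balance's double hook. Lower it slowly (no more than 3 cm a second) until the sprung hook carries the whole weight, neither more nor less, and only then let go, so that the hook never jumps up or down, is not bumped hard or pressed to its stop; leave the tin hanging still, clear of the bench. Leave the other things where they are.

Things in the scene. Friction and masses are not known exactly. Their poses are not given: they have to be found in the camera images.
- tin_mid (a point): Centre of the round closed steel tin with a paper band, 89 mm in diameter, 90 mm tall; this point is 45 mm above its underside. z up, x and y the tin's level axes. The bail's two pivots lie on a line along the tin's y, 27 mm above this point; the bail lies flat towards the tin's -x. Tin and bail weigh less than 1 kg, how much is unknown beforehand.
- bail_grip (a point): Middle of the wooden roller (16 mm thick, 44 mm long) at the middle of the bail's top bar, 100 mm from the pivots. It turns freely on the wire; 21 mm of straight bare bar shows at each end of it. y along the bar, -x from the pivots to the bar. Lying flat it is level, 72 mm above the bench and 48 mm clear of the tin's wall; upright, 172 mm above the tin's underside.
- bail (a joint): Angle of the bail, a square U of 6 mm steel wire 104 mm wide: 0 lying flat (level, towards the tin's -x), 1.57 upright, 3.1 flat on the other side (rad). It swings loosely and falls back if let go.
- hook_seat (a point): Where the middle of the bail's bar lies once hung: half-way between two parallel 8 mm prongs, 60 mm free between them, that point to -x; y runs from prong to prong, z up. Seats are flat for 16 mm, then slope up to the tips (22 mm to -x) and to the rear (23 mm to +x), both 15 mm above this point: the bar must come in 20 mm or more above it. Nothing of the balance is higher than that.
- hook (a joint): How far the sprung hook has sunk (m), straight down: 0 empty, its seat then 285 mm above the bench. The spring gives about 110 N/m and is lightly damped: how far it sinks depends on what the tin weighs. Bottom stop at 100 mm, which the tin alone does not reach.
- stand: The balance's fixed grey base plate, 170 x 150 x 12 mm, with a 36 mm aluminium column 178 mm tall in which the hook's rod slides. Origin on the bench at the column's axis; the hook's seat is 85 mm to its -x, and the prongs point to -x.
- sanding_block: Bystander: cork sanding block 70 x 40 x 30 mm; origin under its centre.
- small_tin: Bystander: small tin without a bail, 60 mm in diameter, 60 mm tall; origin under its centre.
- screwdriver: Bystander: screwdriver lying on the bench, origin under its middle.
- putty_knife: Bystander: putty knife lying on the bench, origin under its middle.
- screw_jar: Bystander: glass jar 60 mm in diameter, 80 mm tall; origin under its centre.
- offcut: Bystander: wood offcut 50 x 130 x 25 mm; origin under its centre.
There are look-alikes about, which are no part of the job. Of the things shaped like the part that bears tin_mid, the bare steel one is meant.

How it is judged (in metres and radians):
On the way:
1. the bail is raised upright (within 0.27 rad) with the tin still standing on the bench (value of joint bail between 1.3 and 1.84 rad and height (world z) of tin_mid below 0.053 m and angle between tin_mid's own z axis and vertical below 0.15 rad), for 0.1 s.
At the end, for the whole second after the job is handed in: The bail's bar lies in both prongs' seats (middle within 14 mm of the seat's middle, 7 mm in height), the hook sunk at least 20 mm, the tin upright (tilt under 0.2 rad), its underside at least 15 mm above the bench, almost at rest (tin under 0.08 m/s, hook under 0.03 m/s) (x of bail_grip in the frame of hook_seat between -0.014 and 0.014 m and y of bail_grip in the frame of hook_seat between -0.014 and 0.014 m and z of bail_grip in the frame of hook_seat between -0.007 and 0.007 m and value of joint hook above 0.02 m and height (world z) of tin_mid above 0.06 m and angle between tin_mid's own z axis and vertical below 0.2 rad and velocity of joint hook between -0.03 and 0.03 m/s and linear speed of tin below 0.08 m/s); the robot touches nothing.
It fails at once if the sprung hook jumps: it moves up or down faster than 0.08 m/s (velocity of joint hook above 0.08 m/s or velocity of joint hook below -0.08 m/s).
It fails at once if the hook is pressed down to its stop (sunk more than 95 mm) (value of joint hook above 0.095 m).
It fails at once if the hook is bumped or pressed with more than 20 N (contact force between hook and anything else above 20 N).
It fails at once if a bystander is moved more than 30 mm (distance of any of sanding_block, small_tin, screwdriver, putty_knife, screw_jar, offcut from where it was at the start of the episode above 0.03 m).
It also fails if it takes over 72 s, if anything falls off the work surface, if the arm or the gripper's body presses on something with over 40 N, if the wrist force passes 120 N, or if a joint passes its speed limit or range.

## Working session

There is one attempt and no reset: what is moved stays moved. The work goes in short steps, Python scripts to look and compute and a shell command to move; the robot and the scene stay as the last step left them, time stands still between calls to the robot, and variables do not carry over. Pictures are saved under pics/ and viewed, at most 10 in all, crops included, and the job is handed in when it is done.

```bash
ls; mkdir -p pics; python3 - <<'E'
from rig import ctrl
import cv2,numpy as np
s=ctrl.sense();print({k:np.round(v,3).tolist() for k,v in s.items()})
for n in("scene","top"):
    d=ctrl.get_image(n);cv2.imwrite(f"pics/{n}0.png",d["image"]);np.savez(f"{n}0.npz",**d)
    print(n,d["fx"],d["fy"],d["cx"],d["cy"],d.keys());print(np.round(d["camera_from_world"],4))
E
```

```text
pics
{'time_s': 0.0, 'joint_pos': [72.994, 26.837, -0.666, 91.879, 0.344, 61.386, -3.224], 'dq': [0.028, -0.103, -0.083, -0.046, -0.013, 0.164, -0.009], 'tau': [0.0, -52.057, -0.012, -24.375, -0.056, 0.017, 0.0], 'ee_pos': [0.163, -0.629, 0.231], 'tcp_rot': [[0.968, 0.251, -0.001], [0.251, -0.968, 0.002], [-0.0, -0.002, -1.0]], 'contact_force': [-0.682, 0.537, 0.631], 'wrist_torque': [0.008, -0.018, -0.005], 'finger_force': 0.0, 'finger_gap': 0.998}
scene 397.8281978303367 397.8281978303367 277.32163776447237 203.5958936336491 dict_keys(['image', 'fx', 'fy', 'cx', 'cy', 'camera_from_world'])
[[-0.8894  0.457  -0.0101  0.4868]
 [-0.2827 -0.5327  0.7977  0.0326]
 [ 0.3592  0.7123  0.6029 -1.3645]
 [ 0.      0.      0.      1.    ]]
top 546.0624281503698 546.0624281503698 279.02144142333526 205.47067316598793 dict_keys(['image', 'fx', 'fy', 'cx', 'cy', 'camera_from_world'])
[[ 0.0166 -0.9998 -0.0081  0.0377]
 [ 0.999   0.0162  0.0413 -0.5742]
 [-0.0411 -0.0087  0.9991 -1.5907]
 [ 0.      0.      0.      1.    ]]
```

View pics/top0.png

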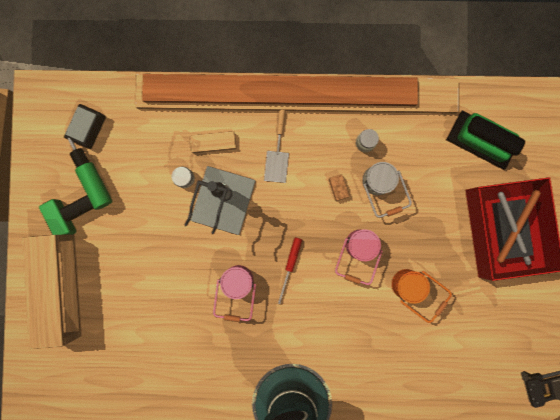

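View pics/scene0.png

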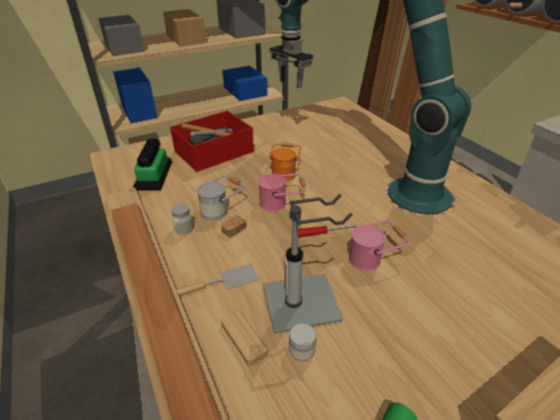

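The steel tin is at top (382,180) with its bail towards the robot. The stand is at about (222,195), its prongs pointing toward the robot and slightly left. Next I enlarge both.

```bash
python3 - <<'E'
import cv2,numpy as np
t=cv2.imread("pics/top0.png")
a=cv2.resize(t[155:235,350:430],None,fx=5,fy=5,interpolation=cv2.INTER_CUBIC)
b=cv2.resize(t[160:240,180:260],None,fx=5,fy=5,interpolation=cv2.INTER_CUBIC)
cv2.imwrite("pics/crop1.png",np.hstack([a,b]))
t=cv2.imread("pics/scene0.png")
a=cv2.resize(t[165:225,190:250],None,fx=400/60,fy=400/60,interpolation=cv2.INTER_CUBIC)
b=cv2.resize(t[185:265,280:360],None,fx=5,fy=5,interpolation=cv2.INTER_CUBIC)
cv2.imwrite("pics/crop2.png",np.hstack([a,b]))
E
```

```text
(no output)
```

View pics/crop1.png

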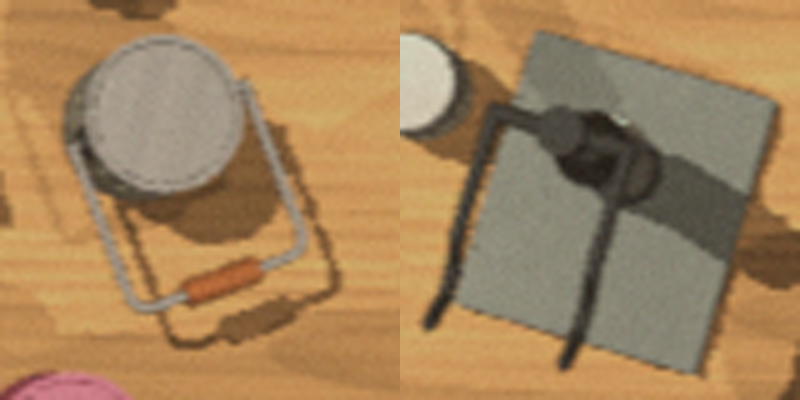

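View pics/crop2.png

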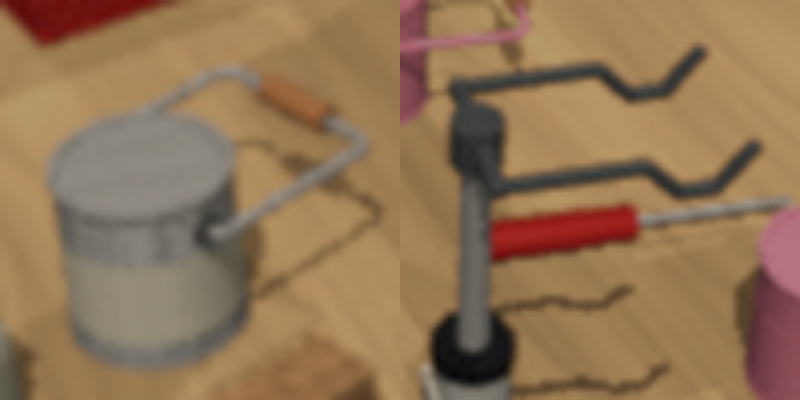

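```bash
cat > h.py <<'E'
import numpy as np
C={n:np.load(f"{n}0.npz") for n in("top","scene")}
def ray(n,u,v):
    d=C[n];M=d["camera_from_world"];R=M[:3,:3]
    c=-R.T@M[:3,3];r=R.T@np.array([(u-d["cx"])/d["fx"],-(v-d["cy"])/d["fy"],-1]);return c,r
def atz(n,u,v,z):
    c,r=ray(n,u,v);return c+r*(z-c[2])/r[2]
def tri(a,b):
    A=np.zeros((3,3));y=np.zeros(3)
    for n,u,v in(a,b):
        c,r=ray(n,u,v);r=r/np.linalg.norm(r);P=np.eye(3)-np.outer(r,r);A+=P;y+=P@c
    return np.linalg.solve(A,y)
E
python3 - <<'E'
from h import *
np.set_printoptions(precision=4,suppress=True)
T=lambda u,v:("top",350+u/5,155+v/5)
H=lambda u,v:("top",180+(u-400)/5,160+v/5)
S=lambda u,v:("scene",190+u*60/400,165+v*60/400)
G=lambda u,v:("scene",280+(u-400)/5,185+v/5)
lid=atz(*T(163,115),.09);rol=atz(*T(223,282),.072)
print("lid",lid,"roller",rol,atz(*S(293,102),.072),tri(T(223,282),S(293,102)))
d=lid-rol;print("dist",np.hypot(*d[:2]),"ang",np.degrees(np.arctan2(d[1],d[0])))
print("lid scene",atz(*S(142,167),.09))
for n in [(135,308),(300,250),(75,145),(245,88)]:print("bail",n,atz(*T(*n),.072))
for n in [(535,30),(777,103),(700,373),(458,303)]:print("plate",atz(*H(*n),.012))
a=atz(*H(428,325),.300);b=atz(*H(565,367),.300);print("tips",a,b,np.linalg.norm(a-b))
print("tips scene",atz(*G(755,147),.3),atz(*G(702,50),.3),tri(H(428,325),G(755,147)),tri(H(565,367),G(702,50)))
print("seats scene",atz(*G(697,188),.281),atz(*G(648,94),.281))
print("rear bends scene",atz(*G(495,188),.3),atz(*G(460,88),.3))
print("rear top",atz(*H(492,108),.3),atz(*H(625,150),.3), "hub",atz(*H(560,130),.3))
E
```

```text
lid [ 0.6518 -0.2416  0.09  ] roller [ 0.5596 -0.2794  0.072 ] [ 0.5659 -0.2758  0.072 ] [ 0.5617 -0.2813  0.0673]
dist 0.09965665020538718 ang 22.3201553182699
lid scene [ 0.6581 -0.2325  0.09  ]
bail (135, 308) [ 0.5441 -0.23    0.072 ]
bail (300, 250) [ 0.5783 -0.3226  0.072 ]
bail (75, 145) [ 0.6357 -0.1953  0.072 ]
bail (245, 88) [ 0.6695 -0.291   0.072 ]
plate [0.6864 0.2613 0.012 ]
plate [0.6455 0.1178 0.012 ]
plate [0.4862 0.1601 0.012 ]
plate [0.5248 0.303  0.012 ]
tips [0.5109 0.2687 0.3   ] [0.4918 0.2022 0.3   ] 0.06913047361763582
tips scene [0.519  0.2759 0.3   ] [0.4999 0.2105 0.3   ] [0.5119 0.2693 0.2927] [0.4925 0.2027 0.2925]
seats scene [0.5398 0.2682 0.281 ] [0.5226 0.2055 0.281 ]
rear bends scene [0.6242 0.2493 0.3   ] [0.6047 0.1856 0.3   ]
rear top [0.6161 0.2402 0.3   ] [0.5968 0.1755 0.3   ] hub [0.606  0.2071 0.3   ]
```

```bash

python3 -m pendant '[[[0.28,0.24,0,0,0,0.09,-0.1],[0.55,0.48,0,0,0,0.18,-0.1],[0.83,0.73,0,0,0,0.27,-0.1]]]' 
python3 -m pendant '[[[0.28,0.24,0,0,0,0.09,-0.1],[0.55,0.48,0,0,0,0.18,-0.1],[0.83,0.73,0,0,0,0.27,-0.1]]]' 
python3 -m pendant '[[[0.28,0.24,0,0,0,0.09,-0.1],[0.55,0.48,0,0,0,0.18,-0.1],[0.83,0.73,0,0,0,0.27,-0.1]]]' 
python3 -m pendant '[[[0.28,0.24,0,0,0,0.09,-0.1],[0.55,0.48,-0.1,0,0,0.18,-0.1],[0.82,0.72,-0.2,0,0,0.26,-0.1],[0.82,0.72,-0.2,0,0,0.26,-0.1],[0.82,0.72,-0.2,0,0,0.26,-0.1]]]' 
python3 - <<'E'
from rig import ctrl
import cv2,numpy as np
s=ctrl.sense();print({k:np.round(s[k],3).tolist() for k in("time_s","joint_pos","ee_pos","tcp_rot","finger_gap","contact_force")})
d=ctrl.get_image("wrist");np.savez("w1.npz",p=s["ee_pos"],R=s["tcp_rot"],**d);cv2.imwrite("pics/w1.png",d["image"])
print(d["fx"],d["cx"],d["cy"],np.round(d["hand_eye"],4))
E
```

```text
time_s: 0.48
ee_pos: [0.2634, -0.5404, 0.2311]
tcp_rot: [[0.776, 0.63, -0.0], [0.63, -0.776, 0.001], [0.0, -0.001, -1.0]]
contact_force: [0.4, 0.3, -0.4]
finger_gap: 0.696
finger_force: 0.0
time_s: 0.85
ee_pos: [0.363, -0.4529, 0.2313]
tcp_rot: [[0.448, 0.894, -0.0], [0.894, -0.448, 0.0], [0.0, -0.001, -1.0]]
contact_force: [-0.5, -0.2, -0.7]
finger_gap: 0.452
finger_force: 0.0
time_s: 1.23
ee_pos: [0.4625, -0.3654, 0.2312]
tcp_rot: [[0.04, 0.999, -0.001], [0.999, -0.04, 0.0], [0.0, -0.001, -1.0]]
contact_force: [0.4, -0.5, 1.1]
finger_gap: 0.447
finger_force: 0.0
time_s: 1.85
ee_pos: [0.5597, -0.2806, 0.2071]
tcp_rot: [[-0.355, 0.935, -0.001], [0.935, 0.355, -0.0], [0.0, -0.001, -1.0]]
contact_force: [-0.6, -0.2, 0.4]
finger_gap: 0.449
finger_force: 0.0
{'time_s': 1.85, 'joint_pos': [44.18, 29.189, -28.161, 95.177, 15.514, 59.603, 31.894], 'ee_pos': [0.56, -0.281, 0.207], 'tcp_rot': [[-0.355, 0.935, -0.001], [0.935, 0.355, -0.0], [0.0, -0.001, -1.0]], 'finger_gap': 0.449, 'contact_force': [-0.633, -0.227, 0.424]}
332.96327547250297 278.4952469501632 208.800756869193 [[-3.000e-04  9.711e-01  2.386e-01  6.640e-02]
 [ 1.000e+00  1.000e-04  7.000e-04 -6.000e-04]
 [ 7.000e-04  2.386e-01 -9.711e-01 -1.524e-01]
 [ 0.000e+00  0.000e+00  0.000e+00  1.000e+00]]
```

View pics/w1.png

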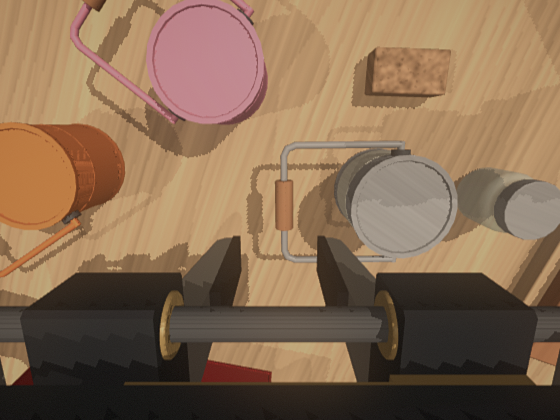

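Wrist view: roller at (284,204), bar upright in the picture (so the yaw is right), lid centre about (403,204), arm ends (285,148) and (285,259).

```bash
cat >> h.py <<'E'
def watz(f,u,v,z):
    d=np.load(f);H=d["hand_eye"];r=H[:3,:3]@np.array([(u-d["cx"])/d["fx"],-(v-d["cy"])/d["fy"],-1])
    c=d["p"]+d["R"]@H[:3,3];r=d["R"]@r;return c+r*(z-c[2])/r[2]
E
python3 - <<'E'
from h import *
for u,v,z in [(284,204,.072),(403,204,.09),(287,145,.072),(287,261,.072)]:print(np.round(watz("w1.npz",u,v,z),4))
E
```

```text
[ 0.5633 -0.279   0.072 ]
[ 0.6539 -0.2402  0.09  ]
[ 0.5472 -0.2301  0.072 ]
[ 0.5852 -0.3285  0.072 ]
```

```bash

python3 -m pendant '[[[0.02,0.01,-0.25,0,0,0,-0.1],[0.02,0.01,-0.5,0,0,0,-0.1],[0.02,0.01,-0.75,0,0,0,-0.1]]]' |grep -E "pos|force"
python3 -m pendant '[[[0,0,-0.15,0,0,0,-0.1],[0,0,-0.3,0,0,0,-0.1],[0,0,-0.39,0,0,0,-0.1],[0,0,-0.39,0,0,0,-0.1]]]' |grep -E "pos|force"
python3 -m pendant '[[[0,0,0,0,0,0,-0.4],[0,0,0,0,0,0,-0.6],[0,0,0,0,0,0,-0.8],[0,0,0,0,0,0,-1],[0,0,0,0,0,0,-1]]]' 25
```

```text
ee_pos: [0.5618, -0.2808, 0.1173]
contact_force: [-0.3, -0.3, 0.4]
finger_force: 0.0
ee_pos: [0.5625, -0.2787, 0.0703]
contact_force: [-0.3, -0.4, 0.3]
finger_force: 0.0
time_s: 3.4
ee_pos: [0.5631, -0.2788, 0.0712]
tcp_rot: [[-0.356, 0.935, 0.001], [0.935, 0.356, -0.0], [-0.001, 0.001, -1.0]]
contact_force: [0.2, -0.7, 1.8]
finger_gap: 0.168
finger_force: 25.0
```

```bash

python3 -m pendant '[[[0.004,0.002,0.087,0,0,0,-1],[0.017,0.006,0.173,0,0,0,-1],[0.038,0.014,0.257,0,0,0,-1],[0.067,0.026,0.339,0,0,0,-1],[0.104,0.04,0.417,0,0,0,-1]]]'
python3 -m pendant '[[[0.044,0.017,0.073,0,0,0,-1],[0.096,0.036,0.141,0,0,0,-1],[0.153,0.058,0.202,0,0,0,-1],[0.217,0.082,0.257,0,0,0,-1],[0.285,0.108,0.305,0,0,0,-1]]]'
```

```text
time_s: 4.03
ee_pos: [0.575, -0.2741, 0.1216]
tcp_rot: [[-0.356, 0.935, -0.001], [0.935, 0.356, -0.0], [-0.0, -0.001, -1.0]]
contact_force: [-0.4, 0.4, -0.6]
finger_gap: 0.167
finger_force: 25.0
time_s: 4.65
ee_pos: [0.61, -0.261, 0.1587]
tcp_rot: [[-0.356, 0.935, 0.0], [0.935, 0.356, -0.0], [-0.001, 0.0, -1.0]]
contact_force: [-4.0, 0.7, 5.7]
finger_gap: 0.163
finger_force: 25.0
```

```bash

python3 -m pendant '[[[0.072,0.028,0.07,0,0,0,-1],[0.148,0.056,0.10,0,0,0,-1],[0.225,0.085,0.123,0,0,0,-1],[0.307,0.117,0.135,0,0,0,-1],[0.387,0.147,0.14,0,0,0,-1]]]'
python3 -m pendant '[[[0,0,0.01,0,0,0,-1],[0,0,0.01,0,0,0,-1]]]'
python3 - <<'E'
from rig import ctrl
import cv2,numpy as np
d=ctrl.get_image("scene");cv2.imwrite("pics/s1.png",cv2.resize(d["image"][100:240,150:340],None,fx=4,fy=4))
E
```

```text
time_s: 5.28
ee_pos: [0.656, -0.2432, 0.1736]
tcp_rot: [[-0.356, 0.935, -0.001], [0.935, 0.356, 0.0], [0.001, -0.001, -1.0]]
contact_force: [0.7, -0.1, -4.5]
finger_gap: 0.169
finger_force: 25.0
time_s: 5.52
ee_pos: [0.6556, -0.2435, 0.1752]
tcp_rot: [[-0.356, 0.935, -0.0], [0.935, 0.356, -0.0], [0.0, -0.0, -1.0]]
contact_force: [0.3, 0.4, -5.4]
finger_gap: 0.165
finger_force: 25.0
```

View pics/s1.png

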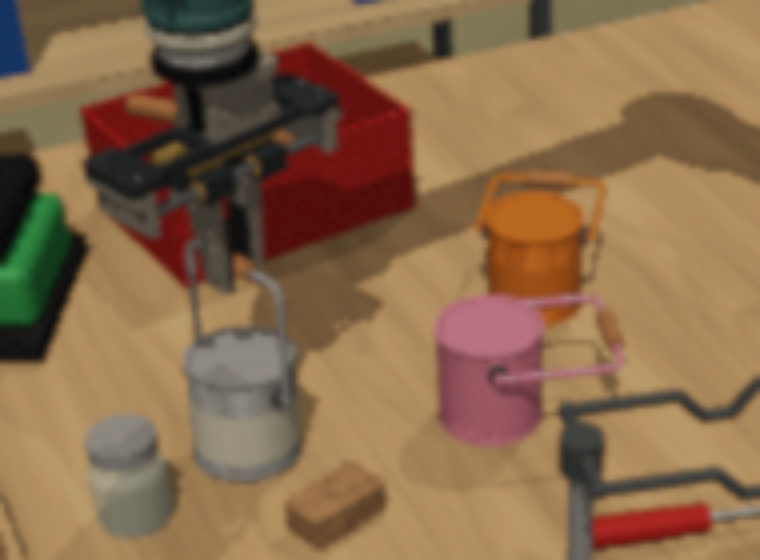

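```bash

python3 -m pendant '[[[0,0,0.03,0,0,0,-1],[0,0,0.09,0,0,0,-1],[0,0,0.19,0,0,0,-1],[0,0,0.29,0,0,0,-1],[0,0,0.39,0,0,0,-1]]]' 30|grep -E "pos|force|gap"
python3 -m pendant '[[[0,0,0.1,0,0,0,-1],[0,0,0.2,0,0,0,-1],[0,0,0.3,0,0,0,-1],[0,0,0.4,0,0,0,-1],[0,0,0.5,0,0,0,-1]]]' |grep -E "pos|force|gap"
python3 -m pendant '[[[0,0,0.1,0,0,0,-1],[0,0,0.2,0,0,0,-1],[0,0,0.3,0,0,0,-1],[0,0,0.36,0,0,0,-1],[0,0,0.36,0,0,0,-1]]]' |grep -E "pos|force|gap"
python3 -m pendant '[[[0,0,0,0,0,0,-1],[0,0,0,0,0,0,-1],[0,0,0,0,0,0,-1],[0,0,0,0,0,0,-1]]]'
```

```text
ee_pos: [0.6561, -0.2434, 0.2236]
contact_force: [-0.3, -0.1, -4.7]
finger_gap: 0.166
finger_force: 30.0
ee_pos: [0.6557, -0.2435, 0.2829]
contact_force: [-0.5, -0.5, -4.7]
finger_gap: 0.164
finger_force: 30.0
ee_pos: [0.656, -0.2435, 0.3261]
contact_force: [0.7, -0.5, -4.6]
finger_gap: 0.166
finger_force: 30.0
time_s: 7.95
ee_pos: [0.656, -0.2433, 0.3253]
tcp_rot: [[-0.356, 0.935, 0.0], [0.935, 0.356, 0.0], [0.0, 0.0, -1.0]]
contact_force: [-0.5, -0.1, -4.8]
finger_gap: 0.163
finger_force: 30.0
```

```bash

python3 -m pendant '[[[-0.03,0.04,0,0,0,-0.01,-1],[-0.11,0.14,0,0,0,-0.02,-1],[-0.23,0.3,0,0,0,-0.04,-1],[-0.37,0.5,0,0,0,-0.06,-1],[-0.54,0.72,0,0,0,-0.08,-1]]]' |grep -E "pos|force|gap"
python3 -m pendant '[[[-0.12,0.16,0,0,0,-0.016,-1],[-0.24,0.32,0,0,0,-0.032,-1],[-0.36,0.48,0,0,0,-0.05,-1],[-0.48,0.64,0,0,0,-0.066,-1],[-0.6,0.8,0,0,0,-0.08,-1]]]' |grep -E "pos|force|gap"
python3 -m pendant '[[[-0.12,0.16,0,0,0,-0.016,-1],[-0.24,0.32,0,0,0,-0.032,-1],[-0.36,0.48,0,0,0,-0.05,-1],[-0.48,0.64,0,0,0,-0.066,-1],[-0.58,0.8,0,0,0,-0.08,-1]]]' |grep -E "pos|force|gap"
python3 -m pendant '[[[-0.06,0.17,0,0,0,-0.016,-1],[-0.1,0.35,0,0,0,-0.032,-1],[-0.13,0.53,0,0,0,-0.05,-1],[-0.15,0.71,0,0,0,-0.066,-1],[-0.16,0.87,0,0,0,-0.08,-1]]]' |grep -E "pos|force|gap"
python3 -m pendant '[[[-0.03,0.16,0,0,0,-0.02,-1],[-0.06,0.3,0,0,0,-0.04,-1],[-0.08,0.42,0,0,0,-0.06,-1],[-0.1,0.52,0,0,0,-0.074,-1],[-0.11,0.58,0,0,0,-0.084,-1]]]'
python3 - <<'E'
from rig import ctrl
import numpy as np
s=ctrl.sense();p=np.array(s["ee_pos"]);print(s["joint_pos"]);print(np.degrees(np.arctan2(s["tcp_rot"][1][1],s["tcp_rot"][0][1])))
print((np.array([.415,.26,.325])-p)/.12)
E
```

```text
ee_pos: [0.5899, -0.1553, 0.3256]
contact_force: [1.1, 0.5, -5.2]
finger_gap: 0.166
finger_force: 30.0
ee_pos: [0.5177, -0.0593, 0.3258]
contact_force: [0.9, -0.5, -4.6]
finger_gap: 0.165
finger_force: 30.0
ee_pos: [0.4478, 0.0364, 0.3256]
contact_force: [-0.7, -0.3, -4.3]
finger_gap: 0.163
finger_force: 30.0
ee_pos: [0.4288, 0.1408, 0.3257]
contact_force: [0.3, -0.3, -4.0]
finger_gap: 0.16
finger_force: 30.0
time_s: 11.08
ee_pos: [0.4158, 0.21, 0.3257]
tcp_rot: [[0.267, 0.964, 0.001], [0.964, -0.267, -0.001], [-0.0, 0.001, -1.0]]
contact_force: [0.3, 0.4, -5.0]
finger_gap: 0.16
finger_force: 30.0
[ 10.68837244   7.32097299 -44.5468634  107.71331628   5.62499005
  67.13344258 -51.29360095]
-15.479661267141841
[-0.0064622   0.41681347 -0.00548041]
```

```bash

python3 -m pendant '[[[0,0.1,0,0,0,0,-1],[0,0.2,0,0,0,0,-1],[0,0.3,0,0,0,0,-1],[0,0.37,0,0,0,0,-1],[0,0.417,0,0,0,0,-1]]]' |grep -E "pos|force|gap"
python3 -m pendant '[[[0,0,0,0,0,0,-1],[0,0,0,0,0,0,-1],[0,0,0,0,0,0,-1],[0,0,0,0,0,0,-1]]]' |grep -E "pos|force|gap"
python3 - <<'E'
from rig import ctrl
import cv2,numpy as np
s=ctrl.sense();d=ctrl.get_image("wrist");np.savez("w2.npz",p=s["ee_pos"],R=s["tcp_rot"],**d)
t=ctrl.get_image("top")["image"]
cv2.imwrite("pics/w2.png",np.hstack([cv2.resize(d["image"],(560,420)),cv2.resize(t[155:295,160:240],(240,420),interpolation=cv2.INTER_CUBIC)]))
E
```

```text
ee_pos: [0.417, 0.2596, 0.3253]
contact_force: [0.2, -0.7, -5.8]
finger_gap: 0.166
finger_force: 30.0
ee_pos: [0.4172, 0.2587, 0.3255]
contact_force: [0.0, -0.6, -5.4]
finger_gap: 0.166
finger_force: 30.0
```

View pics/w2.png

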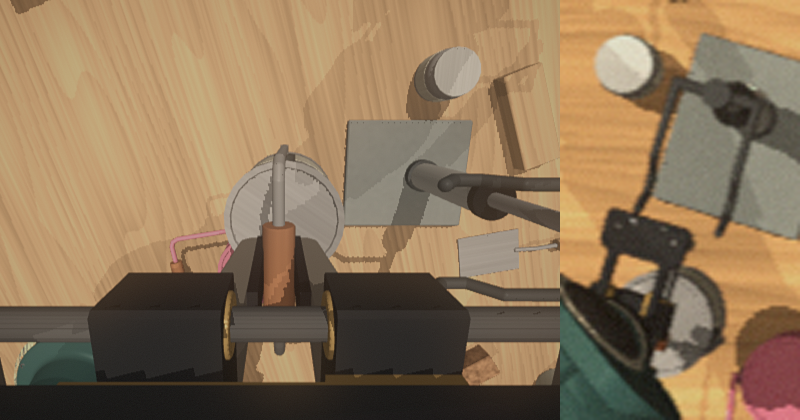

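```bash
python3 - <<'E'
from h import *
d=np.load("w2.npz");R=d["R"];p=d["p"]
f=lambda q:np.round(np.r_[q,R.T@(q-p)],4)
for u,v,z in [(447,184,.293),(437,284,.293),(560,184,.278),(560,295,.278),(470,187,.278),(460,292,.278)]:print((u,v),f(watz("w2.npz",u,v,z)))
print(f(np.array([.5119,.2693,.293])),f(np.array([.4925,.2027,.293])))
E
```

```text
(447, 184) [0.5173 0.2671 0.293  0.0349 0.0941 0.0325]
(437, 284) [ 0.5021  0.2077  0.293  -0.0264  0.0955  0.0325]
(560, 184) [0.5901 0.2442 0.278  0.0323 0.1704 0.0476]
(560, 295) [ 0.5846  0.1687  0.278  -0.0418  0.1853  0.0476]
(470, 187) [0.5372 0.257  0.278  0.0305 0.116  0.0475]
(460, 292) [ 0.5213  0.1886  0.278  -0.0396  0.119   0.0475]
[0.5119 0.2693 0.293  0.0356 0.0883 0.0325] [ 0.4925  0.2027  0.293  -0.0338  0.0875  0.0325]
```

```bash

python3 -m pendant '[[[0.05,-0.014,0,0,0,0,-1],[0.13,-0.036,0,0,0,0,-1],[0.23,-0.064,0,0,0,0,-1],[0.34,-0.094,0,0,0,0,-1],[0.45,-0.125,0,0,0,0,-1]]]' |grep -E "pos|force|gap"
python3 -m pendant '[[[0.11,-0.03,0,0,0,0,-1],[0.21,-0.058,0,0,0,0,-1],[0.3,-0.083,0,0,0,0,-1],[0.38,-0.105,0,0,0,0,-1],[0.44,-0.122,0,0,0,0,-1]]]' |grep -E "pos|force|gap"
python3 -m pendant '[[[0,0,0,0,0,0,-1],[0,0,0,0,0,0,-1],[0,0,0,0,0,0,-1],[0,0,0,0,0,0,-1]]]' |grep -E "pos|force|gap"
python3 - <<'E'
from rig import ctrl
import cv2,numpy as np
from h import *
d=np.load("w2.npz");
for u,v in [(280,222),(282,150)]: print(d["R"].T@(watz("w2.npz",u,v,.325)-d["p"]))
s=ctrl.sense();d=ctrl.get_image("wrist");np.savez("w3.npz",p=s["ee_pos"],R=s["tcp_rot"],**d)
t=ctrl.get_image("scene")["image"]
cv2.imwrite("pics/w3.png",np.hstack([d["image"][100:400,180:480],cv2.resize(t[150:310,250:390],None,fx=3,fy=3,interpolation=cv2.INTER_CUBIC)[:300]]))
cv2.imwrite("pics/w3.png",np.hstack([cv2.resize(d["image"][130:330,200:400],(400,400)),cv2.resize(t[150:290,250:390],(400,400),interpolation=cv2.INTER_CUBIC)]))
E
```

```text
ee_pos: [0.4725, 0.2435, 0.3253]
contact_force: [0.1, -0.4, -5.6]
finger_gap: 0.161
finger_force: 30.0
ee_pos: [0.5245, 0.2292, 0.3254]
contact_force: [0.6, -0.8, -5.5]
finger_gap: 0.161
finger_force: 30.0
ee_pos: [0.5234, 0.2297, 0.3255]
contact_force: [-0.9, 0.7, -5.1]
finger_gap: 0.161
finger_force: 30.0
[0.02195352 0.00022731 0.00049129]
[0.05588162 0.00110746 0.00048549]
```

View pics/w3.png

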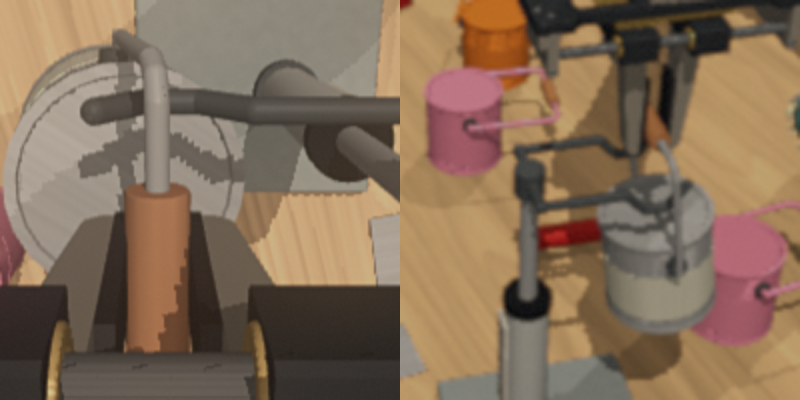

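```bash
python3 - <<'E'
from h import *
d=np.load("w3.npz");R=d["R"];p=d["p"]
for u,v,z in [(243,186,.294),(322,185,.293),(279,181,.278)]:print((u,v),np.round(R.T@(watz("w3.npz",u,v,z)-p),4))
E
```

```text
(243, 186) [ 0.0339 -0.0204  0.0315]
(322, 185) [0.0343 0.0239 0.0325]
(279, 181) [ 0.0342 -0.0002  0.0475]
```

```bash
cat > avg.py <<'E'
from rig import ctrl
import numpy as np
F=[]
for i in range(12):
    ctrl.get_image("top");s=ctrl.sense();F.append(s["contact_force"])
F=np.array(F);print(s["time_s"],np.round(s["ee_pos"],4),F.mean(0).round(2),(F.std(0)/12**.5).round(2))
E
python3 avg.py
python3 -m pendant '[[[0.01,0,-0.025,0,0,0,-1],[0.012,0,-0.05,0,0,0,-1],[0.012,0,-0.075,0,0,0,-1],[0.012,0,-0.1,0,0,0,-1],[0.012,0,-0.125,0,0,0,-1]]]' |grep -E "pos|ct_force"
python3 -m pendant '[[[0,0,-0.025,0,0,0,-1],[0,0,-0.05,0,0,0,-1],[0,0,-0.075,0,0,0,-1],[0,0,-0.1,0,0,0,-1],[0,0,-0.12,0,0,0,-1]]]' |grep -E "pos|ct_force"
for i in 1; do python3 -m pendant '[[[0,0,-0.01,0,0,0,-1],[0,0,-0.02,0,0,0,-1],[0,0,-0.03,0,0,0,-1],[0,0,-0.04,0,0,0,-1],[0,0,-0.05,0,0,0,-1]]]' |grep -E "pos|ct_force"; done
python3 -m pendant '[[[0,0,-0.01,0,0,0,-1],[0,0,-0.02,0,0,0,-1],[0,0,-0.03,0,0,0,-1],[0,0,-0.04,0,0,0,-1],[0,0,-0.05,0,0,0,-1]]]' |grep -E "pos|ct_force"
python3 -m pendant '[[[0,0,-0.01,0,0,0,-1],[0,0,-0.02,0,0,0,-1],[0,0,-0.03,0,0,0,-1],[0,0,-0.04,0,0,0,-1],[0,0,-0.05,0,0,0,-1]]]' |grep -E "pos|ct_force"
python3 avg.py
```

```text
14.75 [0.5237 0.2295 0.3254] [ 0.21 -0.19 -5.03] [0.23 0.13 0.11]
ee_pos: [0.5253, 0.2294, 0.3102]
contact_force: [-0.3, -0.6, -5.1]
ee_pos: [0.5255, 0.2293, 0.2959]
contact_force: [0.5, -0.5, -5.2]
ee_pos: [0.5255, 0.2293, 0.29]
contact_force: [0.9, -0.0, -5.2]
ee_pos: [0.5253, 0.2294, 0.284]
contact_force: [0.7, -0.0, -4.8]
ee_pos: [0.5252, 0.2295, 0.278]
contact_force: [-1.2, 0.2, -4.2]
18.475 [0.5254 0.2294 0.2781] [-0.12  0.   -4.28] [0.21 0.12 0.1 ]
```

```bash

python3 -m pendant '[[[0,0,-0.012,0,0,0,-1],[0,0,-0.024,0,0,0,-1],[0,0,-0.036,0,0,0,-1],[0,0,-0.048,0,0,0,-1],[0,0,-0.06,0,0,0,-1]]]' |grep -E "pos|ct_force"
python3 -m pendant '[[[0,0,-0.012,0,0,0,-1],[0,0,-0.024,0,0,0,-1],[0,0,-0.036,0,0,0,-1],[0,0,-0.048,0,0,0,-1],[0,0,-0.06,0,0,0,-1]]]' |grep -E "pos|ct_force"
python3 -m pendant '[[[0,0,-0.012,0,0,0,-1],[0,0,-0.024,0,0,0,-1],[0,0,-0.036,0,0,0,-1],[0,0,-0.048,0,0,0,-1],[0,0,-0.06,0,0,0,-1]]]' |grep -E "pos|ct_force"
python3 -m pendant '[[[0,0,-0.012,0,0,0,-1],[0,0,-0.024,0,0,0,-1],[0,0,-0.036,0,0,0,-1],[0,0,-0.048,0,0,0,-1],[0,0,-0.06,0,0,0,-1]]]' |grep -E "pos|ct_force"
python3 avg.py
```

```text
ee_pos: [0.5254, 0.2294, 0.2708]
contact_force: [-0.4, -0.4, -2.3]
ee_pos: [0.5253, 0.2294, 0.2636]
contact_force: [-0.9, -0.2, -2.2]
ee_pos: [0.5253, 0.2294, 0.2564]
contact_force: [-1.4, -0.8, -2.0]
ee_pos: [0.5253, 0.2295, 0.2492]
contact_force: [-1.2, -0.3, -0.5]
21.575 [0.5254 0.2294 0.2493] [-0.96  0.19 -1.27] [0.17 0.13 0.11]
```

```bash

python3 -m pendant '[[[0,0,-0.012,0,0,0,-1],[-0.004,0.001,-0.024,0,0,0,-1],[-0.008,0.002,-0.036,0,0,0,-1],[-0.012,0.003,-0.048,0,0,0,-1],[-0.012,0.003,-0.06,0,0,0,-1]]]' |grep -E "pos|ct_force"
python3 -m pendant '[[[0,0,-0.01,0,0,0,-1],[0,0,-0.02,0,0,0,-1],[0,0,-0.03,0,0,0,-1],[0,0,-0.036,0,0,0,-1],[0,0,-0.036,0,0,0,-1]]]' |grep -E "pos|ct_force"
python3 avg.py;python3 avg.py
```

```text
ee_pos: [0.5245, 0.2296, 0.2422]
contact_force: [3.1, -0.1, 0.3]
ee_pos: [0.5239, 0.2298, 0.2377]
contact_force: [3.3, -0.7, 0.3]
23.425 [0.5239 0.2298 0.2377] [ 2.6  -0.81 -0.11] [0.15 0.16 0.1 ]
24.025 [0.5239 0.2298 0.2377] [ 2.66 -0.66  0.44] [0.17 0.15 0.13]
```

```bash

python3 -m pendant '[[[0.003,-0.001,0,0,0,0,-1],[0.006,-0.002,0,0,0,0,-1],[0.006,-0.002,0,0,0,0,-1],[0.006,-0.002,0,0,0,0,-1]]]' |grep -E "pos|ct_force"
python3 avg.py;python3 avg.py
```

```text
ee_pos: [0.5241, 0.2297, 0.2376]
contact_force: [-0.2, 0.0, 0.2]
25.125 [0.5242 0.2297 0.2376] [-1.41  0.22  0.22] [0.2  0.1  0.11]
25.725 [0.5245 0.2296 0.2377] [-2.71  0.9   0.09] [0.18 0.09 0.11]
```

```bash

python3 -m pendant '[[[-0.0025,0.001,0,0,0,0,-1],[-0.0025,0.001,0,0,0,0,-1],[-0.0025,0.001,0,0,0,0,-1],[-0.0025,0.001,0,0,0,0,-1]]]' |grep -E "pos|ct_force"
python3 avg.py;python3 avg.py
```

```text
ee_pos: [0.5244, 0.2296, 0.2377]
contact_force: [-1.7, 0.3, 0.2]
26.825 [0.5244 0.2296 0.2378] [-1.7   0.39  0.03] [0.13 0.17 0.11]
27.425 [0.5244 0.2296 0.2377] [-1.37  0.37  0.17] [0.09 0.14 0.21]
```

```bash

python3 -m pendant '[[[-0.0025,0.001,0,0,0,0,-1],[-0.0025,0.001,0,0,0,0,-1],[-0.0025,0.001,0,0,0,0,-1],[-0.0025,0.001,0,0,0,0,-1]]]' 10|grep -E "pos|ct_force"
python3 -m pendant '[[[0,0,0,0,0,0,-1],[0,0,0,0,0,0,-1],[0,0,0,0,0,0,-1],[0,0,0,0,0,0,-1]]]' 3|grep -E "pos|force"
python3 avg.py;python3 avg.py
```

```text
ee_pos: [0.5243, 0.2297, 0.2378]
contact_force: [0.4, 1.1, 0.5]
ee_pos: [0.5242, 0.2297, 0.2378]
contact_force: [0.5, -0.6, 0.4]
finger_force: 3.0
29.025 [0.5241 0.2297 0.2377] [ 1.5  -0.55  0.41] [0.16 0.15 0.16]
29.625 [0.5241 0.2297 0.2377] [ 2.09 -0.86  0.14] [0.11 0.11 0.12]
```

```bash

python3 -m pendant '[[[0.001,0,0.005,0,0,0,-1],[0.001,0,0.01,0,0,0,-1],[0.001,0,0.01,0,0,0,-1]]]' 3|grep -E "pos|ct_force"
python3 -m pendant '[[[0,0,0,0,0,0,-0.6],[0,0,0,0,0,0,-0.55],[0,0,0,0,0,0,-0.5],[0,0,0,0,0,0,-0.4],[0,0,0,0,0,0,-0.3]]]'
python3 avg.py
python3 - <<'E'
from rig import ctrl
import cv2,numpy as np
d=ctrl.get_image("wrist")["image"];t=ctrl.get_image("scene")["image"]
cv2.imwrite("pics/w4.png",np.hstack([cv2.resize(d[130:330,180:380],(400,400)),cv2.resize(t[150:290,250:390],(400,400),interpolation=cv2.INTER_CUBIC)]))
E
```

```text
ee_pos: [0.5241, 0.2297, 0.2389]
contact_force: [3.1, -0.7, 0.2]
time_s: 30.62
ee_pos: [0.5241, 0.2298, 0.2389]
tcp_rot: [[0.268, 0.964, -0.0], [0.964, -0.268, -0.0], [-0.0, -0.0, -1.0]]
contact_force: [0.8, -0.4, -0.3]
finger_gap: 0.348
finger_force: 0.0
31.225 [0.5241 0.2298 0.2389] [0.02 0.26 0.21] [0.19 0.14 0.11]
```

View pics/w4.png

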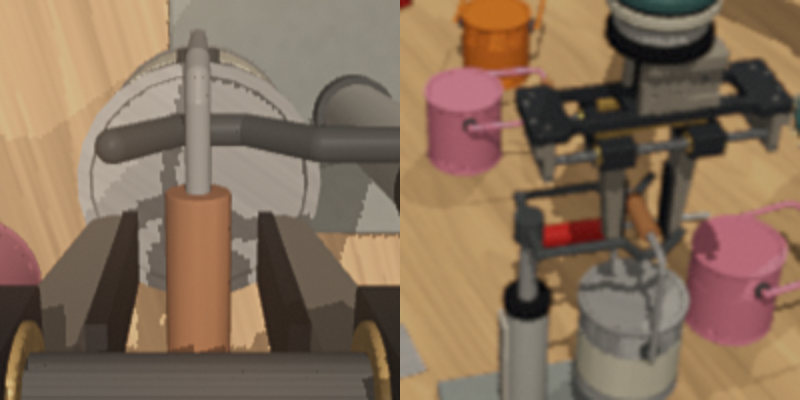

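The bar lies in both seats and the fingers are clear on both sides, so I go straight up.

```bash

python3 -m pendant '[[[0,0,0.05,0,0,0,-0.3],[0,0,0.12,0,0,0,-0.3],[0,0,0.2,0,0,0,-0.3],[0,0,0.3,0,0,0,-0.3],[0,0,0.4,0,0,0,-0.3]]]'|grep -E "pos|ct_force"
python3 -m pendant '[[[0,0,0.12,0,0,0,-0.3],[0,0,0.25,0,0,0,-0.3],[0,0,0.38,0,0,0,-0.3],[0,0,0.5,0,0,0,-0.3],[0,0,0.6,0,0,0,-0.3]]]'|grep -E "pos|ct_force"
for i in 1 2 3; do python3 avg.py; done
python3 - <<'E'
from rig import ctrl
import cv2,numpy as np
t=ctrl.get_image("scene")["image"];avg=ctrl.get_image("wrist")["image"]
for _ in range(8):ctrl.get_image("top")
t2=ctrl.get_image("scene")["image"];print(cv2.absdiff(t,t2)[150:310,250:390].mean())
cv2.imwrite("pics/w5.png",np.hstack([cv2.resize(avg,(400,300)),cv2.resize(t2[160:280,250:410],(400,300),interpolation=cv2.INTER_CUBIC)]))
E
```

```text
ee_pos: [0.5242, 0.2299, 0.288]
contact_force: [-0.0, 0.1, -0.5]
ee_pos: [0.5242, 0.2298, 0.36]
contact_force: [0.6, 0.6, -0.5]
33.175 [0.524  0.2297 0.3587] [0.24 0.2  0.26] [0.12 0.12 0.19]
33.775 [0.5241 0.2298 0.3589] [0.13 0.03 0.02] [0.06 0.17 0.13]
34.375 [0.5241 0.2298 0.3589] [-0.19  0.12  0.16] [0.12 0.2  0.11]Traceback (most recent call last):
  File "<stdin>", line 5, in <module>
ValueError: 200 camera calls are used up
```

```bash

for i in 1 2 3 4; do python3 -m pendant '[[[0,0,0,0,0,0,-0.3],[0,0,0,0,0,0,-0.3],[0,0,0,0,0,0,-0.3],[0,0,0,0,0,0,-0.3],[0,0,0,0,0,0,-0.3]]]'|grep time; done
python3 -c "
from rig import ctrl
print(ctrl.finish_job())"
```

```text
time_s: 35.5
time_s: 36.12
time_s: 36.75
time_s: 37.38
the job is handed in; nothing more can be done
None
```

The steel tin was hung by its bail on both prongs, released with about 0.2 N or less between gripper and tin, and the job was handed in at about 37 s; the last picture (before the arm withdrew) shows it seated, and the camera calls ran out before I could check the final state.

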